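# Swap the sippy cup's drinking cap for its storage lid

### The job

Unscrew the teal drinking cap from the sippy cup that is stuck to the shelf (do not wrench it off), lift it clear and stand it upright on the free part of the aluminium tray, beside the spoon. Then put the grey silicone lid on the open cup so that it sits level and fully down. Set both parts down without dropping them, and leave the tray, the spoon and everything else where they are.

Things in the scene. Friction and masses are not known exactly. Their poses are not given: they have to be found in the camera images.
- cup: Teal sippy cup, fixed to the shelf by a round grey suction foot 84 mm across. Body 72 mm across up to the shoulder at 72 mm; above it an open neck 44 mm across, 30 mm tall, with a pale screw thread 54 mm across. Origin: centre of the foot's underside, z up.
- cup_mouth (a point): Centre of the cup's open mouth at the top of the neck, 102 mm above the shelf. The cap is clear of the neck when its origin is higher than this.
- cap: Loose teal drinking cap, about 50 g, 61 mm tall, screwed on the cup's neck. Ribbed round collar 64 mm across, 31 mm tall with its closed top; inside 57 mm across with three lugs. A pale spout stands on top; beside it, 24 mm towards the cap's +x, a flat orange vent button 3 mm tall. Origin: centre of the collar's lower edge, z up the screw axis; at the start 74 mm above the shelf.
- spout (a point): Centre of the top of the spout, 61 mm above the cap's origin. The spout is central and flat: 34 mm long along the cap's x, 16 mm thick along its y, 30 mm tall: grip its flat sides to turn the cap. Axes as the cap's.
- thread (a point): Point on the screw axis halfway up the neck, 87 mm above the shelf. Right-hand thread: the cap loosens counter-clockwise seen from above and climbs 27 mm per full turn (4.3 mm per rad, about 1 mm of play either way). After about 2.5 rad (2.3 to 2.8) it is free and lifts straight off. Let go half-way, it stays there and may be gripped anew.
- lid: Grey hard silicone lid, loose, about 60 g: disc 68 mm across, skirt below it (inside 62 mm across, 10 mm deep), central knob on top 20 mm across, 24 mm tall. Origin: centre of the skirt's lower edge; disc top 14 mm, knob top 38 mm above it. Starts flat on the shelf. On the cup its disc rests on the neck's rim, origin 92 mm above the shelf; 4 mm to spare all round.
- tray: Loose shallow aluminium tray, 200 mm along its x, 170 mm along y, 18 mm tall, floor and walls 3 mm thick. Origin: centre of the underside. Left or right of the cup. The spoon lies along x in its +y half; the -y half is free: a good place for the cap's centre is x = 0, y = -35 mm.
- spoon: Beech stirring spoon, 170 mm long, lying in the tray along the tray's x, about 52 mm to the +y side of its middle line. Leave it there. Origin: centre of its underside.
- teapot: Small white ceramic teapot with a blue flap lid, about 106 mm across the body and 97 mm tall, behind the task's things; leave alone. Origin: centre of the underside.
- mug: Yellow mug, 76 mm across, 88 mm tall; leave alone. Origin: centre of the underside.
- jam: Amber jam jar, 64 mm across, 90 mm tall; leave alone. Origin: centre of the underside.
- salt: White salt shaker, 36 mm across, 75 mm tall, between the robot and the cup; leave alone. Origin: centre of the underside.
- coaster: Cork coaster 80 x 80 x 8 mm beyond the cup; leave alone. Origin: centre of the underside.
Not all that is in view belongs to the job. Of the things that look like the lid, take the one that is farthest to the robot's left at the start.

How it is judged:
By the outcome, as a careful person would: the job done as asked, in the order asked, and still so for the second after the job is handed in, with the robot touching nothing.
It also fails if it takes over 66 s, if anything falls off the work surface, if the arm or the gripper's body presses on something with over 40 N, if the wrist force passes 120 N, or if a joint passes its speed limit or range.

### The arm

A 6-joint arm with a two-finger parallel gripper is mounted at the origin on the work surface. World frame = base frame: x ahead of the robot, y to its left, z up, the work surface at z = 0. Lengths are in m, angles in degrees, forces in N, time in s.
With the tool pointing down it reaches from about 0.3 to 0.75 m from the base axis. Payload 8.5 kg.
Tool frame: the origin (TCP) lies midway between the tips of the shut fingers; the grasp point (between the pads) lies env.tcp_to_grasp behind it (env.tcp_to_grasp is the distance from the TCP to the grasp point, in m); z points along the fingers, y is the line along which they close (so a half turn about z gives the same grasp; the last joint's range is limited). The gripper opens to 85 mm and grips with 20 to 120 N. Pads are 22 mm wide; open, the fingers measure 114 mm over their backs; the gripper's body (76 mm by 85 mm) begins 54 mm behind the grasp point. The pads swing forward as they close: fully open they stand 13 mm farther back than shut.
Start: joints at [-84.586, 21.807, 74.336, -0, 83.858, -12.336], TCP at [0.168, -0.524, 0.231] pointing down, gripper open.
Joint ranges: [-178.18, 178.18], [-50.72, 133.34], [12.68, 142.11], [-81.47, 261.47], [9.98, 163.14], [-165.26, 165.26]. Speed limits (degrees/s): [136.94, 136.94, 180, 180, 180, 180].

### API

Orientations are given as a 3x3 rotation matrix whose columns are the frame's x, y, z axes.
In Python, from rig import observe, optics, job, env gives the robot as it stands. The module is installed in compiled form; this text tells all that it offers.
- The arm moves only by the shell command python3 -m jog 'ROWS' [FORCE]. ROWS is JSON, a list of rows, each a list of 7 numbers: the turn, a rotation vector about the tool's x, y, z in rad, then the shift along the tool's x, y, z in m, then the opening in per cent of the stroke, from 0 (shut) to 100 (fully open). A call has 1 to 10 rows; each row shifts and turns the commanded pose from where the row before left it, along the tool's axes as they then stand; what a row does not reach is not made up. A row lasts 1/8 s, in which the tool goes at most 62.5 mm and 10.7 degrees, less where a joint would pass 70% of its speed; a pose out of reach is approached as far as the arm can. A call is refused whole if a number of a shift passes 0.0625 or a number of a turn 0.188, either way. A call with a gripper value outside its range is refused whole. The fingers move at their own pace and stop on an object; FORCE is the grip in N (left out, the last holds). Time passes only in rows, so rows that do not move let the fingers close. It gives the time, the measured TCP pose, the force, the opening and the grip force at its end, in the units of the state.
- observe(): the state, without advancing time (a new reading comes with each control period).
- optics.get_image(name): name is "scene" or "side" or "wrist"; returns a dict with "pixels" (480x640x3 uint8, red, green, blue), "mtx" (3x3 intrinsics, pixels), "dist_coeffs" ([k1, k2, p1, p2, k3] as OpenCV has them; the pictures are not rectified), "rvec" (rotation vector, rad) and "tvec" (3), from world to camera coordinates, as OpenCV has them. Camera axes: x right, y down, z forward; pixel columns grow to the right and rows downward; lengths in m; the calibration is good to about 2 mm. A picture is of the moment at which its call begins. There is no depth.
- job.close_job(): hands the job in; it is judged then, once.
The state is a dict: "time_s": time; "q": joint angles; "qvel": joint speeds; "joint_efforts": joint torques, N m; "position": TCP position; "tool_rot": TCP orientation; "ft_force": force on the tool from outside, world axes, zero at the start; "wrist_torque": the same for the moment, N m; "grip_width": finger opening in m; "gripper_force": force on a finger pad.
Only numpy, scipy, OpenCV 4.12 (cv2) and the standard library are available. Lean on these libraries where they do the work, as an engineer would, in place of code of your own. Each camera call takes 0.05 s, during which the arm holds its last target. There are 200 camera calls.

## Working session

There is one attempt and no reset: what is moved stays moved. The work goes in short steps, Python scripts to look and compute and a shell command to move; the robot and the scene stay as the last step left them, time stands still between calls to the robot, and variables do not carry over. Pictures are saved under pics/ and viewed, at most 10 in all, crops included, and the job is handed in when it is done.

```bash
mkdir -p pics
cat > h.py <<'E'
import numpy as np, cv2
from rig import observe, optics, job, env
def shot(n,f):
    im=optics.get_image(n); cv2.imwrite(f'pics/{f}.png',im['pixels'][:,:,::-1])
    np.savez(f'pics/{f}.npz',**{k:np.asarray(v) for k,v in im.items()}); return im
def ray(f,u,v):
    d=np.load(f'pics/{f}.npz'); R=cv2.Rodrigues(d['rvec'])[0]
    p=cv2.undistortPoints(np.array([[[u,v]]],float),d['mtx'],d['dist_coeffs'])[0,0]
    return -R.T@d['tvec'].ravel(), R.T@np.array([p[0],p[1],1.])
def at(f,u,v,z):
    c,r=ray(f,u,v); return np.round(c+r*(z-c[2])/r[2],4)
def tri(*o):
    A=np.zeros((3,3));b=np.zeros(3)
    for f,u,v in o:
        c,r=ray(f,u,v); r=r/np.linalg.norm(r);P=np.eye(3)-np.outer(r,r);A+=P;b+=P@c
    return np.round(np.linalg.solve(A,b),4)
def px(f,X):
    d=np.load(f'pics/{f}.npz')
    return np.round(cv2.projectPoints(np.array(X,float).reshape(-1,1,3),d['rvec'],d['tvec'],d['mtx'],d['dist_coeffs'])[0][:,0],1)
E
python3 - <<'E'
from h import *
shot('scene','sc0');shot('side','si0')
s=observe();print(s['time_s'],s['tool_rot'],env.tcp_to_grasp,s['grip_width'])
for f in('sc0','si0'):print(ray(f,320,240))
E
```

```text
0.1 [[ 9.52383134e-01  3.04903814e-01 -1.74028533e-04]
 [ 3.04903787e-01 -9.52382334e-01  1.25324434e-03]
 [ 2.16377278e-04 -1.24663073e-03 -9.99999200e-01]] 0.0187 0.08511180535716671
(array([ 1.32889433, -0.05426178,  0.98864381]), array([-0.65886102,  0.04720146, -0.7508384 ]))
(array([ 0.5377349 , -0.98178215,  0.68709635]), array([ 0.00391852,  0.85458446, -0.51995481]))
```

View pics/sc0.png

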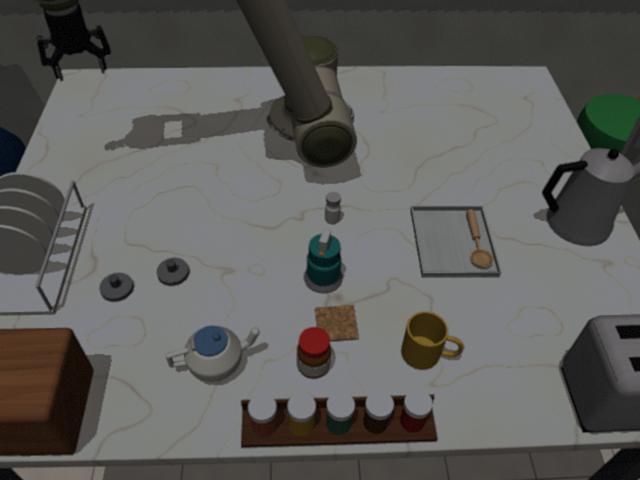

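View pics/si0.png

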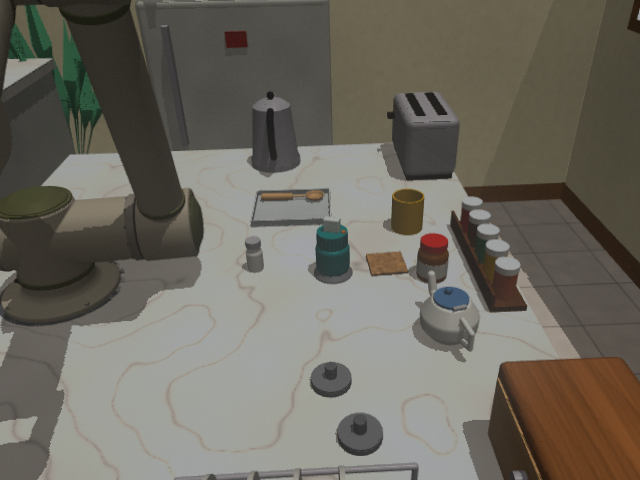

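The scene picture's right is the robot's left (+y). It shows the cup at (324,262), the tray at (455,240) with the spoon at (477,240), and the salt at (333,207). There are two lid-like things, A at (173,270) and B at (117,286). In the side view A is at (331,378) and B at (360,432). A has the larger y, so it is farther to the robot's left and is the one to take. I'll confirm that in an enlarged crop.

Run:
```python
from h import *
a=cv2.imread('pics/sc0.png');b=cv2.imread('pics/si0.png')
k=lambda im,x,y,w,h,s:cv2.resize(im[y:y+h,x:x+w],None,fx=s,fy=s,interpolation=cv2.INTER_CUBIC)
# each 400x300 tile
m=np.vstack([np.hstack([k(a,280,215,100,75,4),k(b,290,210,100,75,4)]),np.hstack([k(a,90,240,100,75,4),k(b,300,350,100,75,4)])])
cv2.imwrite('pics/crop0.png',m)
for n,f in(('A','sc0'),('B','sc0')):pass
print('lidA',at('sc0',173,264,.036),at('si0',331,370,.036),'lidB',at('sc0',117,280,.036))
print('spout',tri(('sc0',325,236),('si0',332,222)),'tray',[at('sc0',*p,.018) for p in((412,208),(486,207),(498,273),(421,274))],[at('si0',*p,.018) for p in((256,191),(331,191),(330,221),(253,221))])
```

```text
lidA [ 0.5532 -0.3048  0.036 ] [ 0.5497 -0.3201  0.036 ] lidB [ 0.5929 -0.4144  0.036 ]
spout [0.5668 0.0091 0.1283] tray [array([0.3821, 0.2264, 0.018 ]), array([0.382 , 0.4029, 0.018 ]), array([0.579, 0.383, 0.018]), array([0.5776, 0.2168, 0.018 ])] [array([0.3753, 0.39  , 0.018 ]), array([0.5794, 0.3709, 0.018 ]), array([0.5697, 0.2056, 0.018 ]), array([0.3798, 0.2225, 0.018 ])]
```

View pics/crop0.png

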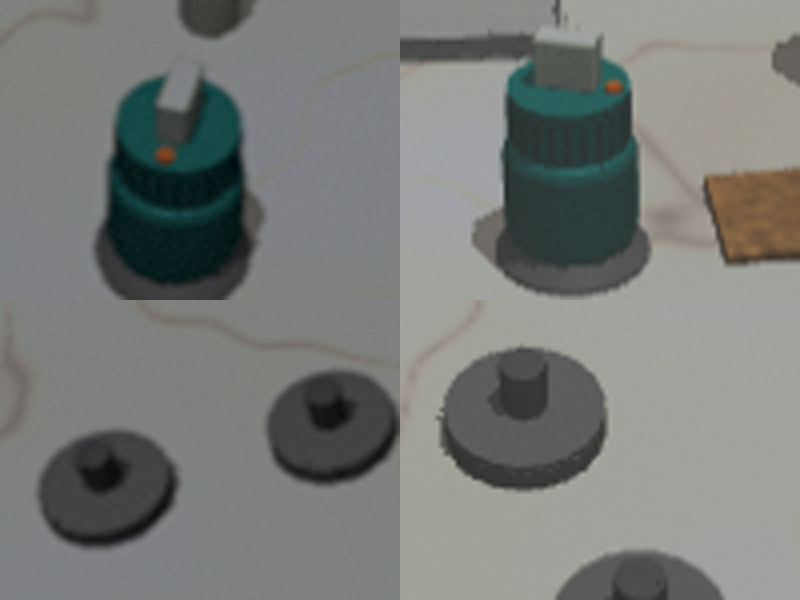

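The crop confirms the near-right lid in the scene view as A: knob top at scene (171,261), side (331,364). The spout top centre is at scene (325,236), side (332,219), and the orange button is at scene (321,254), side (343.5,232).

Run:
```python
from h import *
print('lidA',tri(('sc0',171.3,261.5),('si0',331.3,364)),'at',at('sc0',171.3,261.5,.038),at('si0',331.3,364,.038))
S=tri(('sc0',325,236.3),('si0',332,219.3));B=tri(('sc0',321.3,253.8),('si0',343.5,231.8))
print('spout',S,at('sc0',325,236.3,.135),at('si0',332,219.3,.135),'btn',B,at('sc0',321.3,253.8,.107))
d=B-S;print('phi',np.degrees(np.arctan2(d[1],d[0])),np.hypot(d[0],d[1]))
T=observe()['tool_rot'];print('tool x dir',np.degrees(np.arctan2(T[1,0],T[0,0])))
```

```text
lidA [ 0.55   -0.3087  0.0391] at [ 0.548  -0.3087  0.038 ] [ 0.5508 -0.3086  0.038 ]
spout [0.5685 0.0097 0.1324] [0.5704 0.0096 0.135 ] [0.5685 0.0047 0.135 ] btn [0.5912 0.0021 0.1061] [0.5915 0.0022 0.107 ]
phi -18.510636730696284 0.02393846277437207
tool x dir 17.75237604315236
```

```bash
python3 -m jog '[[0,0,0,0.042,-0.0297,0,100],[0,0,0,0.042,-0.0297,0,100],[0,0,0,0.042,-0.0297,0,100],[0,0,0,0.042,-0.0297,0,100],[0,0,0,0.042,-0.0297,0,100],[0,0,0,0.042,-0.0297,0,100],[0,0,0,0.042,-0.0297,0,100],[0,0,0,0.042,-0.0297,0,100],[0,0,0,0.042,-0.0297,0,100],[0,0,0,0.042,-0.0297,0,100]]' 40
python3 -m jog '[[0,0,0,0.042,-0.0297,0,100],[0,0,0,0.042,-0.0297,0,100],[0,0,0,0.04,-0.0286,0,100],[0,0,0.16,0,0,0,100],[0,0,0.16,0,0,0,100],[0,0,0.16,0,0,0,100],[0,0,0.153,0,0,0,100],[0,0,0,0,0,0,100]]'
cat > st.py <<'E'
from h import *
def st():
    s=observe();T=s['tool_rot'];print('t',round(s['time_s'],2),'q',np.round(s['q'],1),'p',np.round(s['position'],4),'alpha',round(np.degrees(np.arctan2(T[1,0],T[0,0])),2),'Rz',np.round(T[:,2],4),'F',np.round(s['ft_force'],1),'M',np.round(s['wrist_torque'],2),'w',round(s['grip_width'],4),'g',round(s['gripper_force'],1));return s
def to(x,y,z=None):
    s=observe();d=np.array([x,y,s['position'][2] if z is None else z])-s['position'];print('tool shift',np.round(s['tool_rot'].T@d,4))
E
python3 - <<'E'
from st import *
st();to(.569,.009)
shot('wrist','w1')
print(ray('w1',320,240),px('w1',[[.569,.009,.135],[.5912,.0021,.108],[.569,.009,.105]]))
im=cv2.imread('pics/w1.png')
E
```

```text
time_s: 1.35
position: [0.4779, -0.1113, 0.2311]
tool_rot: [[0.952, 0.305, -0.0], [0.305, -0.952, 0.0], [-0.0, -0.0, -1.0]]
ft_force: [0.6, -0.4, -0.2]
grip_width: 0.0853
gripper_force: 0.0
time_s: 2.35
position: [0.5683, 0.0087, 0.231]
tool_rot: [[0.949, -0.316, -0.001], [-0.316, -0.949, 0.0], [-0.001, 0.0, -1.0]]
ft_force: [-0.2, -0.3, -0.3]
grip_width: 0.0856
gripper_force: 0.0
t 2.35 q [-11.1  23.7  71.3  -0.   85.   97.4] p [0.5683 0.0087 0.231 ] alpha -18.44 Rz [-7.e-04  1.e-04 -1.e+00] F [-0.2 -0.3 -0.3] M [ 0.03  0.01 -0.01] w 0.0856 g 0.0
tool shift [ 0.0006 -0.0005 -0.    ]
(array([ 0.64688853, -0.01816922,  0.37317259]), array([-0.31072895,  0.10523428, -0.94467064])) [[319.  239.7]
 [318.5 200.6]
 [319.1 227.7]]
```

View pics/w1.png

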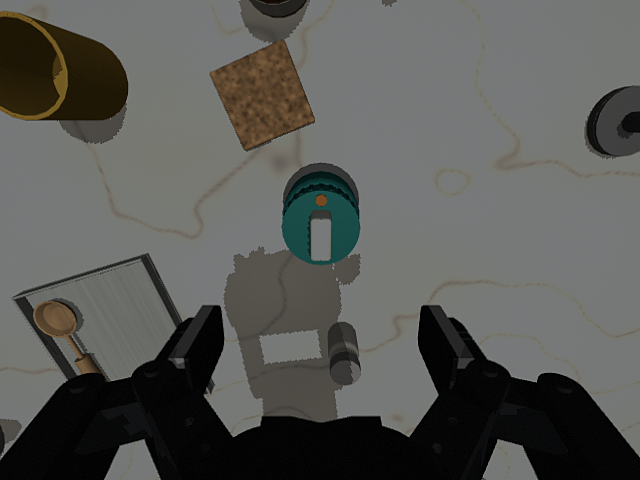

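The wrist view shows the spout top centred at (320.5,240), the button at (321,200) and the cap disc centre at (320,227). That is within 2 px of the prediction, and the spout is aligned with the tool's x. Next I'll descend and grip.

```bash
python3 - <<'E'
from st import *
print(at('w1',320.5,240,.135),at('w1',321,200,.108))
E
python3 -m jog '[[0,0,0,0,0,0.03,100],[0,0,0,0,0,0.03,100],[0,0,0,0,0,0.03,100],[0,0,0,0,0,0.02,100],[0,0,0,0,0,0.013,100],[0,0,0,0,0,0,100]]'
python3 -m jog '[[0,0,0,0,0,0,0],[0,0,0,0,0,0,0],[0,0,0,0,0,0,0],[0,0,0,0,0,0,0],[0,0,0,0,0,0,0],[0,0,0,0,0,0,0],[0,0,0,0,0,0,0],[0,0,0,0,0,0,0]]' 40
python3 -c "
from st import *
st()"
```

```text
[0.5684 0.008  0.135 ] [5.91e-01 1.00e-04 1.08e-01]
time_s: 3.15
position: [0.5682, 0.0088, 0.1078]
tool_rot: [[0.949, -0.316, -0.001], [-0.316, -0.949, 0.0], [-0.001, 0.0, -1.0]]
ft_force: [0.0, -0.2, 0.5]
grip_width: 0.0853
gripper_force: 0.0
time_s: 4.15
position: [0.5686, 0.0087, 0.1087]
tool_rot: [[0.948, -0.318, 0.001], [-0.318, -0.948, -0.0], [0.001, -0.0, -1.0]]
ft_force: [-0.0, 0.6, 5.4]
grip_width: 0.0151
gripper_force: 39.5
t 4.15 q [-11.1  30.2  82.    0.   67.7  97.5] p [0.5686 0.0087 0.1087] alpha -18.52 Rz [ 7.e-04 -1.e-04 -1.e+00] F [-0.   0.6  5.4] M [ 0.02  0.09 -0.  ] w 0.0151 g 39.5
```

```bash
python3 -m jog '[[0,0,-0.1,0,0,-0.001,0],[0,0,-0.1,0,0,-0.00043,0],[0,0,-0.1,0,0,-0.00043,0],[0,0,-0.1,0,0,-0.00043,0],[0,0,-0.1,0,0,-0.00043,0],[0,0,0,0,0,0,0]]'
python3 -c "
from st import *
st()"
```

```text
time_s: 4.9
position: [0.5682, 0.0087, 0.1106]
tool_rot: [[0.985, 0.175, -0.001], [0.175, -0.985, 0.0], [-0.001, -0.0, -1.0]]
ft_force: [0.1, 0.0, -0.7]
grip_width: 0.0153
gripper_force: 38.9
t 4.9 q [-11.1  30.1  81.9  -0.   68.1  68.9] p [0.5682 0.0087 0.1106] alpha 10.08 Rz [-9.e-04  2.e-04 -1.e+00] F [ 0.1  0.  -0.7] M [ 0.04  0.01 -0.02] w 0.0153 g 38.9
```

Forces are low and the cap is turning cleanly, so I'll keep going.

```bash
python3 -m jog '[[0,0,-0.1,0,0,-0.00043,0],[0,0,-0.1,0,0,-0.00043,0],[0,0,-0.1,0,0,-0.00043,0],[0,0,-0.1,0,0,-0.00043,0],[0,0,-0.1,0,0,-0.00043,0],[0,0,-0.1,0,0,-0.00043,0],[0,0,-0.1,0,0,-0.00043,0],[0,0,-0.1,0,0,-0.00043,0],[0,0,-0.1,0,0,-0.00043,0],[0,0,0,0,0,0,0]]'
python3 -c "
from st import *
st();shot('side','si1')"
python3 -m jog '[[0,0,-0.1,0,0,-0.00043,0],[0,0,-0.1,0,0,-0.00043,0],[0,0,-0.1,0,0,-0.00043,0],[0,0,-0.1,0,0,-0.00043,0],[0,0,-0.1,0,0,-0.00043,0],[0,0,-0.1,0,0,-0.00043,0],[0,0,-0.1,0,0,-0.00043,0],[0,0,-0.1,0,0,-0.00043,0],[0,0,-0.1,0,0,-0.00043,0],[0,0,0,0,0,0,0]]'
python3 -c "
from st import *
st()"
```

```text
time_s: 6.15
position: [0.5683, 0.0087, 0.1147]
tool_rot: [[0.476, 0.879, -0.0], [0.879, -0.476, 0.0], [-0.0, -0.0, -1.0]]
ft_force: [0.1, 0.7, -0.8]
grip_width: 0.0153
gripper_force: 38.9
t 6.15 q [-11.1  29.8  81.6  -0.   68.6  17.4] p [0.5683 0.0087 0.1147] alpha 61.54 Rz [-4.e-04  1.e-04 -1.e+00] F [ 0.1  0.7 -0.8] M [ 0.03  0.04 -0.04] w 0.0153 g 38.9
time_s: 7.45
position: [0.5684, 0.0088, 0.1187]
tool_rot: [[-0.392, 0.92, -0.0], [0.92, 0.392, 0.0], [0.0, -0.0, -1.0]]
ft_force: [0.2, 0.4, -0.4]
grip_width: 0.0153
gripper_force: 38.9
t 7.45 q [-11.   29.6  81.3   0.   69.2 -34.1] p [0.5684 0.0088 0.1187] alpha 113.08 Rz [-2.e-04  0.e+00 -1.e+00] F [ 0.2  0.4 -0.4] M [0.04 0.01 0.01] w 0.0153 g 38.9
```

```bash
python3 -m jog '[[0,0,-0.1,0,0,-0.00043,0],[0,0,-0.1,0,0,-0.00043,0],[0,0,-0.1,0,0,-0.00043,0],[0,0,-0.1,0,0,-0.00043,0],[0,0,-0.1,0,0,-0.00043,0],[0,0,-0.1,0,0,-0.00043,0],[0,0,-0.05,0,0,-0.0002,0],[0,0,0,0,0,-0.001,0],[0,0,0,0,0,-0.001,0],[0,0,0,0,0,0,0]]'
python3 -c "
from st import *
st()"
```

```text
time_s: 8.7
position: [0.5685, 0.0087, 0.1237]
tool_rot: [[-0.87, 0.494, 0.0], [0.494, 0.87, -0.0], [-0.0, 0.0, -1.0]]
ft_force: [0.3, -0.9, -0.4]
grip_width: 0.0156
gripper_force: 38.9
t 8.7 q [-11.1  29.2  80.9   0.   69.8 -71.5] p [0.5685 0.0087 0.1237] alpha 150.42 Rz [ 2.e-04 -0.e+00 -1.e+00] F [ 0.3 -0.9 -0.4] M [ 0.03 -0.04  0.  ] w 0.0156 g 38.9
```

```bash
python3 -m jog '[[0,0,0,0,0,-0.003,0],[0,0,0,0,0,-0.005,0],[0,0,0,0,0,-0.006,0],[0,0,0,0,0,-0.006,0]]'
python3 -c "
from st import *
st()"
python3 -m jog '[[0,0,0,0,0,-0.02,0],[0,0,0,0,0,-0.03,0],[0,0,0,0,0,-0.03,0],[0,0,0,0,0,-0.03,0],[0,0,0,0,0,0,0]]'
python3 -c "
from st import *
st();to(.478,.266)"
```

```text
time_s: 9.2
position: [0.5685, 0.0087, 0.1442]
tool_rot: [[-0.87, 0.492, 0.0], [0.492, 0.87, -0.0], [-0.0, 0.0, -1.0]]
ft_force: [0.7, 0.4, 0.0]
grip_width: 0.0153
gripper_force: 38.9
t 9.2 q [-11.1  28.   79.3  -0.   72.7 -71.5] p [0.5685 0.0087 0.1442] alpha 150.5 Rz [ 4.e-04 -1.e-04 -1.e+00] F [0.7 0.4 0. ] M [-0.01 -0.03  0.03] w 0.0153 g 38.9
time_s: 9.82
position: [0.5691, 0.0086, 0.2559]
tool_rot: [[-0.87, 0.492, 0.005], [0.492, 0.87, -0.001], [-0.005, 0.002, -1.0]]
ft_force: [0.7, -0.4, -1.1]
grip_width: 0.015
gripper_force: 39.0
t 9.82 q [-11.   22.7  68.7   0.   88.2 -71.6] p [0.5691 0.0086 0.2559] alpha 150.5 Rz [ 4.8e-03 -9.0e-04 -1.0e+00] F [ 0.7 -0.4 -1.1] M [ 0.02 -0.02  0.02] w 0.015 g 39.0
tool shift [ 0.206   0.1792 -0.0007]
```

```bash
python3 -m jog '[[0,0,0,0.036,0.0314,0,0],[0,0,0,0.036,0.0314,0,0],[0,0,0,0.036,0.0314,0,0],[0,0,0,0.036,0.0314,0,0],[0,0,0,0.036,0.0314,0,0],[0,0,0,0.026,0.0222,0,0],[0,0,0,0,0,0,0]]'
python3 - <<'E'
from st import *
st();shot('wrist','w2')
c,r=ray('w2',320,240);print(c,r)
import math
y=math.radians(-4.7);R=np.array([[math.cos(y),-math.sin(y)],[math.sin(y),math.cos(y)]])
o=np.array([.478,.301])
print(px('w2',[[*(o+R@np.array(p)),.018] for p in((-.1,-.085),(.1,-.085),(.1,.085),(-.1,.085))]))
E
```

```text
time_s: 10.7
position: [0.476, 0.2677, 0.2525]
tool_rot: [[-0.872, 0.49, -0.002], [0.49, 0.872, -0.0], [0.001, -0.001, -1.0]]
ft_force: [-0.3, -1.6, -0.6]
grip_width: 0.0155
gripper_force: 39.1
t 10.7 q [ 16.9  20.6  72.6   0.   86.9 -43.8] p [0.476  0.2677 0.2525] alpha 150.69 Rz [-1.8e-03 -3.0e-04 -1.0e+00] F [-0.3 -1.6 -0.6] M [-0.05 -0.04  0.05] w 0.0155 g 39.1
[0.4039769  0.30763501 0.39489608] [ 0.28138171 -0.16144954 -0.9459322 ]
[[237.1 134.9]
 [316.8 290.2]
 [450.3 235.2]
 [388.   60.3]]
```

View pics/w2.png

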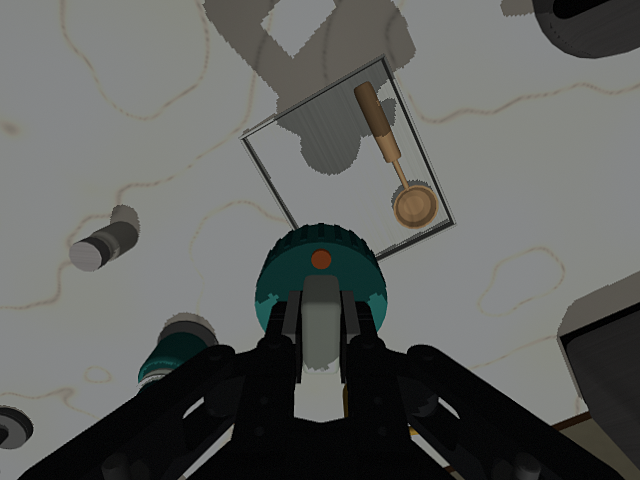

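The wrist view shows the cap held upright, with tray rim corners at (241,138), (383,56) and (455,222). The spoon is in the far half and the near half is free.

Run:
```python
from st import *
a,b,c=[at('w2',*p,.018)[:2] for p in((241,138),(383,56),(455,222))]
print(a,b,c,'sides',np.hypot(*(b-a)),np.hypot(*(c-b)))
o=(a+c)/2;d=(c-b);th=np.arctan2(d[1],d[0]);u=np.array([-np.sin(th),np.cos(th)])
t=o-.035*u;print('centre',o,np.degrees(th),'target',t);to(*t)
```

```text
[0.376  0.2263] [0.3794 0.3913] [0.5725 0.3884] sides 0.16503502658526764 0.19312177505397987
centre [0.47425 0.30735] -0.8604105142997713 target [0.47372442 0.27235395]
tool shift [0.0054 0.0036 0.    ]
```

```bash
python3 -m jog '[[0,0,0,0,0,0.035,0],[0,0,0,0,0,0.045,0],[0,0,0,0,0,0.045,0],[0,0,0,0,0,0.035,0],[0,0,0,0,0,0.025,0],[0,0,0,0,0,0.014,0],[0,0,0,0,0,0.007,0],[0,0,0,0,0,0,0],[0,0,0,0,0,0,0]]'
python3 -c "
from st import *
st()"
```

```text
time_s: 11.88
position: [0.4778, 0.2662, 0.0484]
tool_rot: [[-0.87, 0.492, 0.001], [0.492, 0.87, 0.0], [-0.001, 0.001, -1.0]]
ft_force: [-0.2, -0.9, -0.8]
grip_width: 0.0154
gripper_force: 39.1
t 11.88 q [ 16.7  33.   89.3  -0.   57.6 -43.8] p [0.4778 0.2662 0.0484] alpha 150.51 Rz [ 1.5e-03  4.0e-04 -1.0e+00] F [-0.2 -0.9 -0.8] M [-0.02 -0.    0.  ] w 0.0154 g 39.1
```

```bash
python3 -m jog '[[0,0,0,0.0035,0.0025,0.004,0],[0,0,0,0,0,0.003,0],[0,0,0,0,0,0.001,0],[0,0,0,0,0,0.001,0],[0,0,0,0,0,0,0]]'
python3 -c "
from st import *
st()"
```

```text
time_s: 12.5
position: [0.4755, 0.27, 0.0385]
tool_rot: [[-0.87, 0.492, -0.0], [0.492, 0.87, -0.0], [0.0, -0.0, -1.0]]
ft_force: [0.1, -0.0, -1.3]
grip_width: 0.0154
gripper_force: 39.1
t 12.5 q [ 17.2  33.8  89.8  -0.   56.3 -43.3] p [0.4755 0.27   0.0385] alpha 150.5 Rz [-1.e-04 -0.e+00 -1.e+00] F [ 0.1 -0.  -1.3] M [ 0.06 -0.    0.03] w 0.0154 g 39.1
```

```bash
python3 -m jog '[[0,0,0,0,0,0.0007,0],[0,0,0,0,0,0,0]]'
python3 -m jog '[[0,0,0,0,0,0.0006,0],[0,0,0,0,0,0,0]]'
python3 -m jog '[[0,0,0,0,0,0.0006,0],[0,0,0,0,0,0,0]]'
```

```text
time_s: 12.75
position: [0.4755, 0.27, 0.0379]
tool_rot: [[-0.87, 0.492, 0.0], [0.492, 0.87, 0.0], [-0.0, 0.0, -1.0]]
ft_force: [0.1, -0.4, -0.4]
grip_width: 0.0155
gripper_force: 39.1
time_s: 13.0
position: [0.4756, 0.27, 0.0377]
tool_rot: [[-0.87, 0.492, 0.0], [0.492, 0.87, 0.0], [-0.0, 0.0, -1.0]]
ft_force: [-1.4, -1.2, 5.8]
grip_width: 0.0152
gripper_force: 39.8
time_s: 13.25
position: [0.4756, 0.27, 0.0377]
tool_rot: [[-0.87, 0.492, 0.001], [0.492, 0.87, 0.0], [-0.001, 0.001, -1.0]]
ft_force: [-3.4, -1.3, 11.3]
grip_width: 0.0152
gripper_force: 40.8
```

```bash
python3 -m jog '[[0,0,0,0,0,-0.0008,0],[0,0,0,0,0,0,25],[0,0,0,0,0,0,35],[0,0,0,0,0,0,50],[0,0,0,0,0,0,50],[0,0,0,0,0,-0.01,50],[0,0,0,0,0,-0.03,50],[0,0,0,0,0,-0.04,50],[0,0,0,0,0,-0.06,50],[0,0,0,0,0,-0.06,100]]'
python3 - <<'E'
from st import *
st();a=shot('scene','sc2');b=shot('side','si2')
k=lambda im,x,y,w,h,s:cv2.resize(im[y:y+h,x:x+w],None,fx=s,fy=s,interpolation=cv2.INTER_CUBIC)
a=cv2.imread('pics/sc2.png');b=cv2.imread('pics/si2.png')
cv2.imwrite('pics/crop2.png',np.hstack([k(a,270,150,240,180,1.66),k(b,200,150,240,180,1.66)]))
to(.55,-.3087)
E
```

```text
time_s: 14.5
position: [0.4751, 0.2699, 0.2401]
tool_rot: [[-0.87, 0.492, 0.0], [0.492, 0.87, 0.0], [-0.0, 0.0, -1.0]]
ft_force: [1.3, 0.0, 0.4]
grip_width: 0.0593
gripper_force: 0.0
t 14.5 q [ 17.2  21.1  74.    0.   84.9 -43.3] p [0.4751 0.2699 0.2401] alpha 150.5 Rz [ 4.e-04  1.e-04 -1.e+00] F [1.3 0.  0.4] M [-0.02  0.03 -0.  ] w 0.0593 g 0.0
tool shift [-0.3484 -0.4686 -0.0014]
```

View pics/crop2.png

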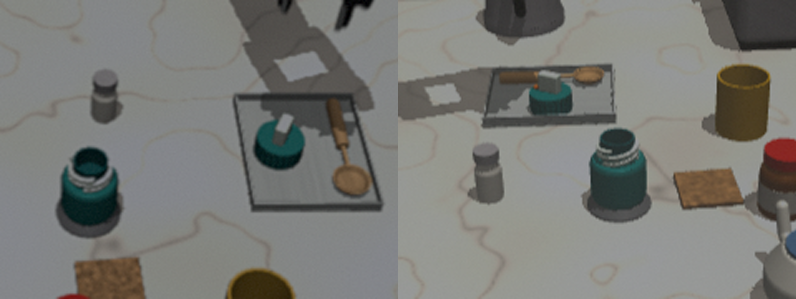

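The cap stands upright in the free half of the tray beside the spoon, and the cup's neck is open. Now the lid.

```bash
python3 -m jog '[[0,0,0,-0.0348,-0.0469,0,60],[0,0,0,-0.0348,-0.0469,0,60],[0,0,0,-0.0348,-0.0469,0,60],[0,0,0,-0.0348,-0.0469,0,60],[0,0,0,-0.0348,-0.0469,0,60],[0,0,0,-0.0348,-0.0469,0,60],[0,0,0,-0.0348,-0.0469,0,60],[0,0,0,-0.0348,-0.0469,0,60],[0,0,0,-0.0348,-0.0469,0,60],[0,0,0,-0.0348,-0.0469,0,60]]'
python3 -m jog '[[0,0,0,0,0,0,60],[0,0,0,0,0,0,60]]' >/dev/null
python3 - <<'E'
from st import *
st();to(.55,-.3087);shot('wrist','w3');print(px('w3',[.55,-.3087,.038]),px('w3',[.55,-.3087,.014]))
E
```

```text
time_s: 15.85
position: [0.5473, -0.3113, 0.2377]
tool_rot: [[-0.87, 0.492, 0.0], [0.492, 0.87, -0.0], [-0.0, 0.0, -1.0]]
ft_force: [0.4, 1.1, 0.4]
grip_width: 0.0509
gripper_force: 0.0
t 16.1 q [ -40.2   29.7   60.     0.    90.3 -100.7] p [ 0.5473 -0.309   0.2374] alpha 150.5 Rz [-3.e-04  6.e-04 -1.e+00] F [-0.1  0.1 -0.6] M [0.04 0.02 0.04] w 0.051 g 0.0
tool shift [-0.0022  0.0016 -0.    ]
[[322.8 209.7]] [[322.6 204.3]]
```

View pics/w3.png

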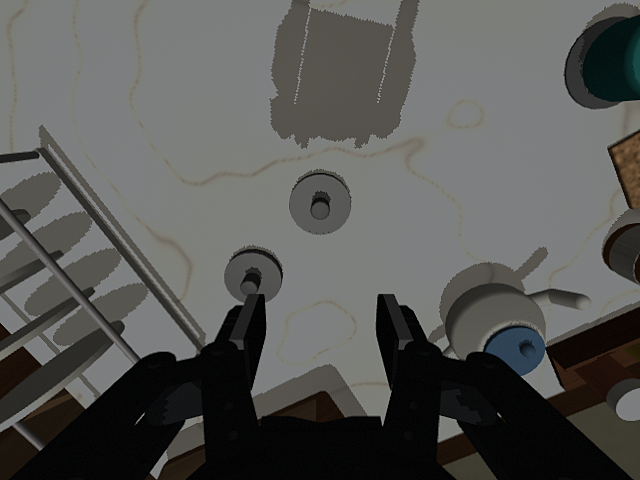

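The wrist view shows the lid's knob top at (320,211) and disc centre at (320,203), with the other lid off at (253,275). The salt, teapot and rack are clear.

Run:
```python
from st import *
k=at('w3',320,210.5,.038);d=at('w3',320,203,.014);print(k,d);m=(k+d)/2;to(m[0],m[1],.019)
```

```text
[ 0.5494 -0.3116  0.038 ] [ 0.5473 -0.3105  0.014 ]
tool shift [-0.0021 -0.0019  0.2187]
```

```bash
python3 -m jog '[[0,0,0,-0.0021,-0.0015,0.04,60],[0,0,0,0,0,0.05,60],[0,0,0,0,0,0.05,60],[0,0,0,0,0,0.04,60],[0,0,0,0,0,0.02,60],[0,0,0,0,0,0.01,60],[0,0,0,0,0,0.004,60],[0,0,0,0,0,0,60],[0,0,0,0,0,0,60]]'
python3 -c "
from st import *
st();to(.5485,-.311,.019)"
```

```text
time_s: 17.27
position: [0.5489, -0.3121, 0.0244]
tool_rot: [[-0.87, 0.492, 0.001], [0.492, 0.87, -0.001], [-0.001, -0.0, -1.0]]
ft_force: [-0.2, 1.1, -0.2]
grip_width: 0.051
gripper_force: 0.0
t 17.27 q [ -40.3   41.3   75.8    0.    62.8 -100.9] p [ 0.5489 -0.3121  0.0244] alpha 150.51 Rz [ 0.0011 -0.001  -1.    ] F [-0.2  1.1 -0.2] M [-0.02  0.03  0.05] w 0.051 g 0.0
tool shift [0.0009 0.0007 0.0054]
```

```bash
python3 -m jog '[[0,0,0,0.0009,0.0007,0.005,60],[0,0,0,0,0,0,30],[0,0,0,0,0,0,10],[0,0,0,0,0,0,0],[0,0,0,0,0,0,0],[0,0,0,0,0,0,0],[0,0,0,0,0,0,0]]' 40
python3 -c "
from st import *
st()"
```

```text
time_s: 18.15
position: [0.5482, -0.3109, 0.0186]
tool_rot: [[-0.87, 0.492, 0.0], [0.492, 0.87, -0.0], [-0.0, -0.0, -1.0]]
ft_force: [-1.2, -0.9, 2.1]
grip_width: 0.0181
gripper_force: 39.1
t 18.15 q [ -40.3   41.7   76.2   -0.    62.1 -100.8] p [ 0.5482 -0.3109  0.0186] alpha 150.5 Rz [ 3.e-04 -2.e-04 -1.e+00] F [-1.2 -0.9  2.1] M [-0.05  0.02  0.03] w 0.0181 g 39.1
```

```bash
python3 -m jog '[[0,0,0,0,0,-0.005,0],[0,0,0,0,0,-0.02,0],[0,0,0,0,0,-0.05,0],[0,0,0,0,0,-0.06,0],[0,0,0,0,0,-0.05,0],[0,0,0,0,0,-0.02,0],[0,0,0,0,0,0,0]]'
python3 - <<'E'
from st import *
s=st();to(.5685,.0087);shot('wrist','w4')
a=cv2.imread('pics/w4.png')
p=s['position'];o=p+[0,0,.014-.0186]
th=np.linspace(0,2*np.pi,60)
c=px('w4',[o+[.034*np.cos(t),.034*np.sin(t),0] for t in th])
cv2.imwrite('pics/crop4.png',cv2.resize(a[180:420,200:440],None,fx=2.5,fy=2.5))
cv2.polylines(a,[c.astype(np.int32).reshape(-1,1,2)],True,(0,0,255),1)
cv2.imwrite('pics/crop4.png',cv2.resize(a[180:420,200:440],None,fx=2.5,fy=2.5))
E
```

```text
time_s: 19.02
position: [0.5484, -0.3109, 0.2249]
tool_rot: [[-0.87, 0.492, 0.002], [0.492, 0.87, -0.002], [-0.003, -0.001, -1.0]]
ft_force: [0.5, 0.1, -1.0]
grip_width: 0.0186
gripper_force: 39.1
t 19.02 q [ -40.3   30.2   61.2    0.    88.4 -100.8] p [ 0.5484 -0.3109  0.2249] alpha 150.51 Rz [ 0.0023 -0.0019 -1.    ] F [ 0.5  0.1 -1. ] M [ 0.03  0.07 -0.  ] w 0.0186 g 39.1
tool shift [ 0.1398  0.2881 -0.0005]
```

View pics/crop4.png

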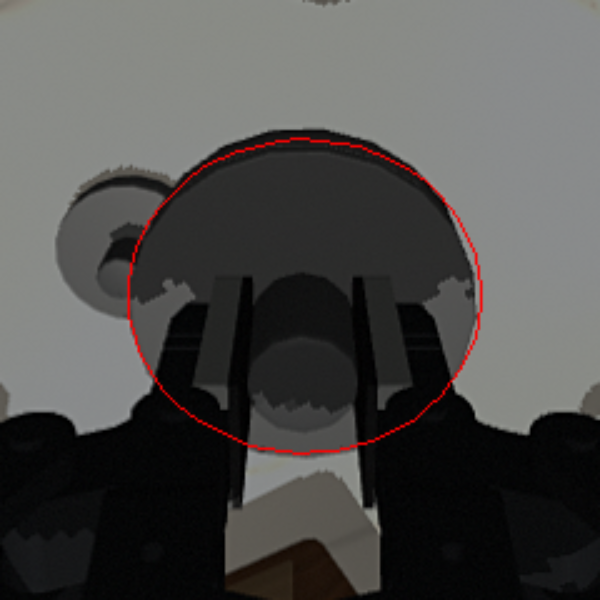

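The lid hangs level in the grip. Its disc sits about 1–2 mm towards tool −x of the predicted circle (crop centre about (302,303) against (305,297)). I'll allow 1.5 mm for that.

```bash
python3 -m jog '[[0,0,0,0.015,0.031,0,0],[0,0,0,0.0235,0.048,0,0],[0,0,0,0.0235,0.048,0,0],[0,0,0,0.0235,0.048,0,0],[0,0,0,0.0235,0.048,0,0],[0,0,0,0.02,0.041,0,0],[0,0,0,0.0115,0.024,0,0],[0,0,0,0,0,0,0],[0,0,0,0,0,0,0]]'
python3 -c "
from st import *
st();to(.5672,.0094,.125)"
```

```text
time_s: 20.2
position: [0.5674, 0.0084, 0.2224]
tool_rot: [[-0.87, 0.493, -0.002], [0.493, 0.87, 0.0], [0.002, -0.001, -1.0]]
ft_force: [-0.4, -0.1, -1.1]
grip_width: 0.0183
gripper_force: 39.2
t 20.2 q [-11.1  24.   72.3  -0.   83.8 -71.6] p [0.5674 0.0084 0.2224] alpha 150.49 Rz [-1.9e-03  1.0e-04 -1.0e+00] F [-0.4 -0.1 -1.1] M [ 0.   -0.    0.03] w 0.0183 g 39.2
tool shift [0.0005 0.0008 0.0974]
```

```bash
python3 -m jog '[[0,0,0,0,0.0006,0.02,0],[0,0,0,0,0,0.03,0],[0,0,0,0,0,0.025,0],[0,0,0,0,0,0.015,0],[0,0,0,0,0,0.007,0],[0,0,0,0,0,0,0],[0,0,0,0,0,0,0]]'
python3 - <<'E'
from st import *
st();to(.5672,.0094,.1106)
E
python3 -m jog '[[0,0,0,0,0,0.002,0],[0,0,0,0,0,0.002,0],[0,0,0,0,0,0.002,0],[0,0,0,0,0,0,0]]'
python3 -c "
from st import *
st()"
```

```text
time_s: 21.08
position: [0.5684, 0.0094, 0.1273]
tool_rot: [[-0.87, 0.492, 0.002], [0.492, 0.87, -0.0], [-0.001, 0.0, -1.0]]
ft_force: [-0.3, -0.3, -0.7]
grip_width: 0.018
gripper_force: 39.2
t 21.07 q [-11.   29.   80.7  -0.   70.2 -71.5] p [0.5684 0.0094 0.1273] alpha 150.5 Rz [ 1.5e-03 -3.0e-04 -1.0e+00] F [-0.3 -0.3 -0.7] M [ 0.02  0.01 -0.  ] w 0.018 g 39.2
tool shift [ 0.001  -0.0006  0.0167]
time_s: 21.58
position: [0.5679, 0.0096, 0.1203]
tool_rot: [[-0.87, 0.492, -0.0], [0.492, 0.87, 0.0], [0.0, -0.0, -1.0]]
ft_force: [0.2, -0.7, -0.1]
grip_width: 0.0184
gripper_force: 39.2
t 21.57 q [-11.   29.4  81.2   0.   69.4 -71.5] p [0.5679 0.0096 0.1203] alpha 150.5 Rz [-4.e-04  1.e-04 -1.e+00] F [ 0.2 -0.7 -0.1] M [ 0.05 -0.01 -0.01] w 0.0184 g 39.2
```

```bash
python3 -m jog '[[0,0,0,0,0,0.0015,0],[0,0,0,0,0,0.0015,0],[0,0,0,0,0,0,0]]'
python3 -m jog '[[0,0,0,0,0,0.0015,0],[0,0,0,0,0,0.0015,0],[0,0,0,0,0,0,0]]'
python3 -m jog '[[0,0,0,0,0,0.0015,0],[0,0,0,0,0,0.001,0],[0,0,0,0,0,0,0]]'
```

```text
time_s: 21.95
position: [0.5679, 0.0096, 0.1173]
tool_rot: [[-0.87, 0.492, -0.0], [0.492, 0.87, 0.0], [0.0, -0.0, -1.0]]
ft_force: [0.3, -0.6, 0.1]
grip_width: 0.0186
gripper_force: 39.2
time_s: 22.32
position: [0.5679, 0.0096, 0.1143]
tool_rot: [[-0.87, 0.492, -0.0], [0.492, 0.87, 0.0], [0.0, -0.0, -1.0]]
ft_force: [-0.1, 0.1, -0.1]
grip_width: 0.0181
gripper_force: 39.2
time_s: 22.7
position: [0.5679, 0.0095, 0.1119]
tool_rot: [[-0.87, 0.492, -0.0], [0.492, 0.87, 0.0], [0.0, -0.0, -1.0]]
ft_force: [0.1, -0.4, -0.2]
grip_width: 0.0185
gripper_force: 39.2
```

```bash
python3 -m jog '[[0,0,0,0,0,0.0008,0],[0,0,0,0,0,0,0]]'
python3 -m jog '[[0,0,0,0,0,0.0007,0],[0,0,0,0,0,0,0]]'
python3 -m jog '[[0,0,0,0,0,0.0006,0],[0,0,0,0,0,0,0]]'
```

```text
time_s: 22.95
position: [0.5679, 0.0095, 0.1111]
tool_rot: [[-0.87, 0.492, -0.0], [0.492, 0.87, 0.0], [0.0, 0.0, -1.0]]
ft_force: [-0.6, -1.0, -0.1]
grip_width: 0.0183
gripper_force: 39.2
time_s: 23.2
position: [0.568, 0.0095, 0.1106]
tool_rot: [[-0.87, 0.492, 0.0], [0.492, 0.87, -0.0], [-0.0, 0.0, -1.0]]
ft_force: [0.1, -0.4, 0.7]
grip_width: 0.0185
gripper_force: 39.3
time_s: 23.45
position: [0.568, 0.0096, 0.1105]
tool_rot: [[-0.87, 0.492, 0.001], [0.492, 0.87, -0.0], [-0.001, 0.0, -1.0]]
ft_force: [-1.7, -0.2, 6.0]
grip_width: 0.0185
gripper_force: 39.7
```

Contact is exactly at the expected seat height (0.1106). I'll release, retreat and look.

```bash
python3 -m jog '[[0,0,0,0,0,-0.0005,0],[0,0,0,0,0,0,30],[0,0,0,0,0,0,40],[0,0,0,0,0,0,50],[0,0,0,0,0,0,50],[0,0,0,0,0,-0.01,50],[0,0,0,0,0,-0.03,50],[0,0,0,0,0,-0.05,50],[0,0,0,0,0,-0.05,50],[0,0,0,0,0,0,50]]'
python3 -m jog '[[0,0,0,0.045,0,0,50],[0,0,0,0.045,0,0,50],[0,0,0,0.045,0,0,50],[0,0,0,0,0,0,50],[0,0,0,0,0,0,50]]' >/dev/null
python3 - <<'E'
from st import *
st();shot('scene','sc5');shot('side','si5')
k=lambda im,x,y,w,h,s:cv2.resize(im[y:y+h,x:x+w],None,fx=s,fy=s,interpolation=cv2.INTER_CUBIC)
a=cv2.imread('pics/sc5.png');b=cv2.imread('pics/si5.png')
t=lambda im,x,y,s,w,h:k(im,x,y,w,h,s)
m=np.vstack([np.hstack([k(a,270,200,100,75,4),k(b,280,200,100,75,4)]),np.hstack([k(a,270,170,240,180,5/3)[:300],k(b,200,150,240,180,5/3)[:300]])])
cv2.imwrite('pics/crop5.png',m)
E
```

```text
time_s: 24.7
position: [0.5691, 0.0094, 0.2551]
tool_rot: [[-0.87, 0.492, 0.009], [0.492, 0.87, -0.002], [-0.008, 0.003, -1.0]]
ft_force: [-1.0, 0.0, 0.1]
grip_width: 0.0421
gripper_force: 0.0
t 25.32 q [ -5.3  11.6  86.   -0.   82.4 -65.8] p [0.4508 0.0758 0.2503] alpha 150.51 Rz [ 3.e-04 -2.e-04 -1.e+00] F [-0.1 -0.1 -0.2] M [-0.02 -0.03 -0.02] w 0.0426 g 0.0
```

View pics/crop5.png

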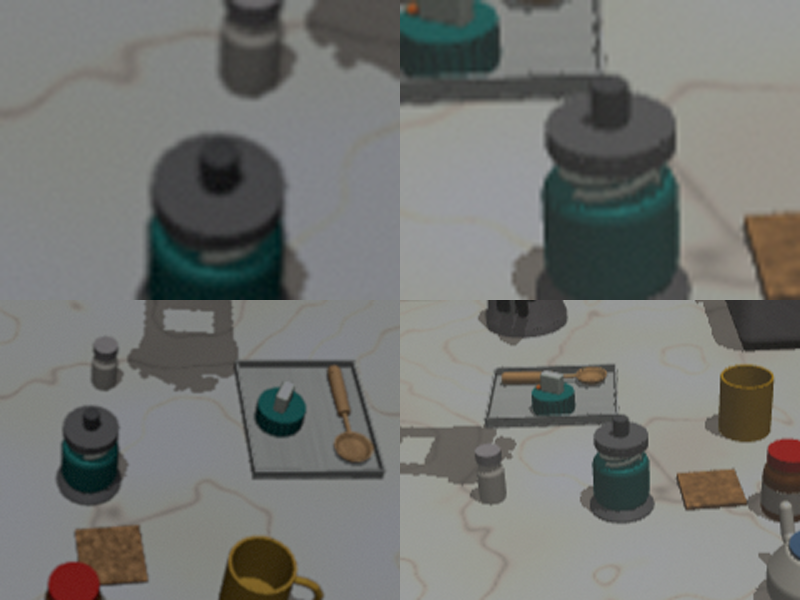

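The lid sits level and centred on the cup, with its knob at crop (220,165) and (610,95). The cap stands upright beside the spoon, and nothing else has moved.

```bash
python3 -c "
from h import *
print(job.close_job())"
```

```text
the job is handed in; nothing more can be done
None
```

The job is handed in: I unscrewed the cap and stood it upright on the tray beside the spoon, then seated the grey lid level and fully down on the cup, in about 25 s with nothing else visibly moved; the judge's verdict was not shown.

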